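# Seat a lens barrel in a sprung V cradle and hold it pressed

### The arm

A 6-joint arm with a two-finger parallel gripper is mounted at the origin on a cart in front of the work surface, level with it; the furniture and walls round the work are solid. World frame = base frame: x ahead of the robot, y to its left, z up, the work surface at z = 0. Lengths are in m, angles in degrees, forces in N, time in s.
With the tool pointing down it reaches from about 0.3 to 0.75 m from the base axis. Payload 8.5 kg.
Tool frame: the origin (TCP) lies on the centre line of the jaws, within the pads' length; the fingertips stand env.tcp_to_tips ahead of it and the grasp point (between the pads) lies 8 mm behind it (env.tcp_to_tips is the distance from the TCP to the fingertips, in m); z points along the fingers, y is the direction in which the jaws open and shut (so a half turn about z gives the same grasp; the last joint's range is limited). The gripper opens to 85 mm and grips with 20 to 120 N. Pads are 22 mm wide; open, the fingers measure 114 mm over their backs; the gripper's body (76 mm by 85 mm) begins 54 mm behind the grasp point. The pads swing forward as they close: fully open they stand 13 mm farther back than shut.
Start: joints at [-83.841, 21.807, 74.336, -0, 83.858, -12.336], TCP at [0.174, -0.522, 0.242] pointing down, gripper open.
Joint ranges: [-178.18, 178.18], [-50.72, 133.34], [12.68, 142.11], [-81.47, 261.47], [9.98, 163.14], [-165.26, 165.26]. Speed limits (degrees/s): [136.94, 136.94, 180, 180, 180, 180].

### API

Orientations are given as a 3x3 rotation matrix whose columns are the frame's x, y, z axes.
In Python, from rig import env gives the robot as it stands. The module is installed in compiled form; this text tells all that it offers.
- The arm moves only by the tool carry_out, never from a script. Its argument "rows" is a list of rows, each an object of numbers: "tx", "ty", "tz": the shift along the tool's x, y, z in cm; "yaw": the turn about the tool's z in rad. In form: [{"tx": .., "ty": .., "tz": .., "yaw": ..}, ...]. A call has 1 to 12 rows; each row shifts and turns the pose as measured when the row begins, along the tool's axes as they then stand; what a row does not reach is not made up. A row lasts 1/10 s, in which the tool goes at most 50 mm and 8.59 degrees, less where a joint would pass 70% of its speed; a pose out of reach is approached as far as the arm can. A call is refused whole if a number of a shift passes 5 or a number of a turn 0.15, either way. A call with a gripper value outside its range is refused whole. "jaw" is the closure, from -1 (fully open) to 1 (shut), set as the call begins (left out, the last holds). The fingers move at their own pace and stop on an object; "squeeze" is the grip in N (left out, the last holds). Time passes only in rows, so rows that do not move let the fingers close. It gives the time, the measured TCP pose, the force and the opening at its end, in the units of the state.
- env.observe(): the state, without advancing time (a new reading comes with each control period).
- env.get_image(name): name is "side" or "top"; returns the picture (400x640x3 uint8, red, green, blue); there is no depth.
- env.camera_params(name): a dict with "vertical_fov" (degrees; the focal length in pixels is half the picture's height over the tangent of half this angle, whatever the lens; pixels are square), "cx", "cy" (the principal point, pixels), "view" (4x4, takes a point from world to camera coordinates). Camera axes: x right, y up, looking along -z (the intrinsics and any distortion apply to the point x, -y, -z); pixel columns grow to the right and rows downward; lengths in m; the calibration is good to about 2 mm. A picture is of the moment at which its call begins. camera_params takes no time and is no camera call.
- env.close_job(): hands the job in, once; it reports no verdict.
The state is a dict: "time_s": time; "q": joint angles; "qvel": joint speeds; "joint_efforts": joint torques, N m; "position": TCP position; "tool_rot": TCP orientation; "ft_force": force on the tool from outside, world axes, zero at the start; "wrist_torque": the same for the moment, N m; "grip_width": finger opening in m.
Only numpy, scipy, OpenCV 4.12 (cv2) and the standard library are available. Lean on these libraries where they do the work, as an engineer would, in place of code of your own. Each camera call takes 0.05 s, during which the arm holds its last target. There are 200 camera calls.

### The job

Take the scope's steel lens barrel from its dark rubber rest and lay it, centred and in line, in the steel V cradle of the inspection stand so that it bears on both sloping cheeks. Press it gently straight down until the sprung cradle has sunk about half way (red pointer in the green band), never onto its bottom stop, and finish there with the gripper still holding the barrel pressed down. Leave the gauze pack, pen torch and thermometer alone.

Things in the scene. Friction and masses are not known exactly. Their poses are not given: they have to be found in the camera images.
- barrel: lens barrel: plain steel cylinder 28 mm in diameter, 130 mm long, about 0.16 kg, with a black ribbed grip sleeve 44 mm long round its middle. Origin at its centre; y along its length (both ends alike). It starts lying level on the rest, its axis 41 mm above the worktop
- rest: fixed rest on which the barrel waits: grey plate 70 x 130 x 8 mm with two black rubber saddles, 16 mm long, centred 48 mm either side of the middle along its y; saddle bottom 27 mm and side lips 41 mm above the worktop, lips 30 mm apart inside and 50 mm over all; between the saddles only the 8 mm plate lies under the barrel (80 mm free along y). Origin under the plate's centre, y along the barrel
- stand: fixed inspection stand: aluminium base 80 x 200 x 10 mm (long side along y), with a white scale post 76 mm tall, 90 mm from the middle towards +y, that carries a green band. Origin under the base's centre; z up
- seat (a point): moves with the sprung cradle: the point where the barrel's centre lies when properly seated; 76 mm above the worktop with the cradle up, y along the V, z up, x across it. The V is cut in two yokes, each 22 mm long, centred 46 mm either side of this point along y (70 mm free between them for the fingers); a bridge 30 mm wide (x) joins them, its top 36 mm below this point
- cheek_near: the two steel cheeks (one on each yoke) on the -x side of the V: plates 6 mm thick and 24 mm wide sloping at 45 degrees (90 degree V), upper edges 18 to 23 mm from the V's middle plane and 1.4 mm below the seat point's height. Origin and axes at the seat point
- cheek_far: the two steel cheeks on the +x side of the V, mirror image of cheek_near. Origin and axes at the seat point
- cradle (a joint): how far the cradle is pressed down, in m: 0 up, 0.020 on the bottom stop; It starts to sink at about 4 N (barrel's weight included) and takes 0.5 N more for each mm, 9 N at half way; the green band spans 0.005 to 0.015
- carrier (a joint): sideways give of the cradle along the stand's x, in m: to centre itself on the barrel it yields up to 0.003 either way against a light spring of 0.8 N per mm and springs back to 0; but for this and its downward travel the cradle is rigid
- gauze_pack: bystander: white gauze pack 55 x 75 x 12 mm at the back, loose; origin under its centre
- pen_torch: bystander: pen torch 15 x 134 x 17 mm near the front edge, loose; origin under its centre
- thermometer: bystander: white thermometer 20 x 119 x 11 mm near the front edge, loose; origin under its centre

How it is judged (in metres and radians):
On the way:
1. the barrel is lifted clear of its rest (height (world z) of barrel above 0.085 m and contact force between barrel and rest below 0.05 N and contact force between barrel and the fingers above 1 N), for 0.2 s.
At the end, for the whole second after the job is handed in: The barrel rests in the V with over 2 N on each cheek, centre within 2 mm of the seat across and in height, 12 mm along it, axis within 0.04 rad of the V; cradle 5 to 15 mm down; barrel still and fingers holding or pressing it (over 2 N) (contact force between barrel and cheek_near above 2 N and contact force between barrel and cheek_far above 2 N and contact force between barrel and the fingers above 2 N and value of joint cradle between 0.005 and 0.015 m and angle between the y axis of barrel and the y axis of seat, either way round below 0.04 rad and x of barrel in the frame of seat between -0.002 and 0.002 m and z of barrel in the frame of seat between -0.002 and 0.002 m and y of barrel in the frame of seat between -0.012 and 0.012 m and linear speed of barrel below 0.02 m/s); the arm keeps its last pose, push and grip.
It fails at once if the barrel is pressed or knocked against a cheek with more than 20 N (contact force between barrel and cheek_near above 20 N or contact force between barrel and cheek_far above 20 N).
It fails at once if the cradle is driven onto its bottom stop (more than 18.5 mm down) (value of joint cradle above 0.0185 m).
It fails at once if a bystander is moved by more than 20 mm (distance of any of gauze_pack, pen_torch, thermometer from where it was at the start of the episode above 0.02 m).
It also fails if it takes over 45 s, if anything falls off the work surface, if the arm or the gripper's body presses on something with over 40 N, if the wrist force passes 120 N, or if a joint passes its speed limit or range.

## Working session

There is one attempt and no reset: what is moved stays moved. The work goes in short steps, Python scripts to look and compute and a tool call to move; the robot and the scene stay as the last step left them, time stands still between calls to the robot, and variables do not carry over. Pictures are saved under pics/ and viewed, about 8 in all and at most 12, crops included, and the job is handed in when it is done.

Besides the shell and the picture viewer there is one more tool, called after "Emit:" as name(argument=value, ...), one argument or row to a line, values as JSON. carry_out: Moves the arm, as the interface text tells. Its arguments: {"type":"object","properties":{"rows":{"type":"array","items":{"type":"object","properties":{"tx":{"type":"number"},"ty":{"type":"number"},"tz":{"type":"number"},"yaw":{"type":"number"}}}},"jaw":{"type":"number"},"squeeze":{"type":"number"}},"required":["rows"]}

```bash
mkdir -p pics; python3 - <<'E'
from rig import env
import cv2,numpy as np
np.set_printoptions(precision=4,suppress=True)
for n in("top","side"):
    im=env.get_image(n);cv2.imwrite(f"pics/{n}0.png",im[:,:,::-1]);p=env.camera_params(n);print(n,p)
print(env.observe(),env.tcp_to_tips)
E
```

```text
top {'vertical_fov': 54.190339791975205, 'cx': 315.5001718136727, 'cy': 195.63313105450194, 'view': array([[ 0.001 , -0.9996,  0.0281, -0.0591],
       [ 0.9913,  0.0047,  0.1319, -0.5746],
       [-0.132 ,  0.0277,  0.9909, -0.8725],
       [ 0.    ,  0.    ,  0.    ,  1.    ]])}
side {'vertical_fov': 50.086260483813255, 'cx': 326.01201092351675, 'cy': 191.9292868610198, 'view': array([[-0.9118, -0.4107, -0.0021,  0.4854],
       [ 0.2323, -0.52  ,  0.822 , -0.2143],
       [-0.3386,  0.749 ,  0.5695, -0.8358],
       [ 0.    ,  0.    ,  0.    ,  1.    ]])}
{'time_s': 0.1, 'q': array([-83.8398,  21.8369,  74.3769,   0.0004,  83.8583, -12.3366]), 'qvel': array([-0.0476, -0.1777, -0.0949, -0.0375,  0.0408, -0.0049]), 'joint_efforts': array([  0.0037, -44.9225, -23.1655,  -0.0002,   0.0037,  -0.    ]), 'position': array([ 0.1745, -0.5214,  0.2418]), 'tool_rot': array([[ 0.9483,  0.3173, -0.0001],
       [ 0.3173, -0.9483,  0.0013],
       [ 0.0003, -0.0012, -1.    ]]), 'ft_force': array([ 0.6319, -0.6032,  0.9511]), 'wrist_torque': array([-0.016 , -0.0084, -0.0556]), 'grip_width': 0.08554179633813139} 0.011
```

View pics/top0.png

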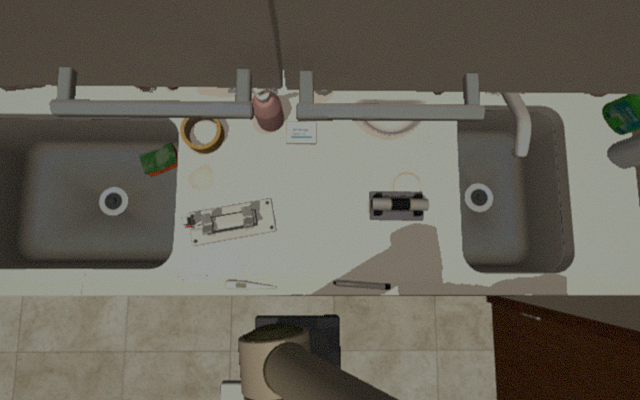

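View pics/side0.png

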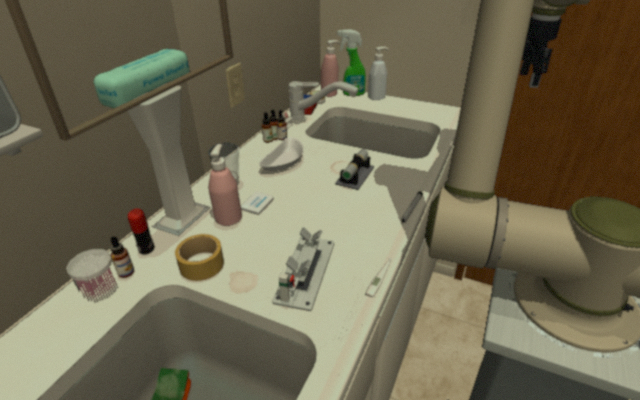

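Top view: the stand is at about (232,221) with its post on the left (190,220). The barrel on its rest is at about (400,204), the torch at (362,285) and the thermometer at (250,284). Side view: the stand is at (305,270) and the barrel at (355,168). Next I'll enlarge crops for measuring.

```bash
python3 - <<'E'
import cv2,numpy as np
t=cv2.imread("pics/top0.png");s=cv2.imread("pics/side0.png")
R=lambda a,k:cv2.resize(a,None,fx=k,fy=k,interpolation=cv2.INTER_NEAREST)
a=R(t[190:250,180:280],4);b=R(t[180:240,360:440],4)
c=R(s[220:310,265:340],3);d=R(s[140:195,325:385],4)
W=np.zeros((560,800,3),np.uint8)
for im,x,y in((a,0,0),(b,410,0),(c,0,250),(d,410,250)):
    h,w=im.shape[:2];w=min(w,800-x);W[y:y+h,x:x+w]=im[:,:w]
W=np.clip(W*1.4,0,255).astype(np.uint8)
cv2.imwrite("pics/c1.png",W)
E
```

```text
(no output)
```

View pics/c1.png

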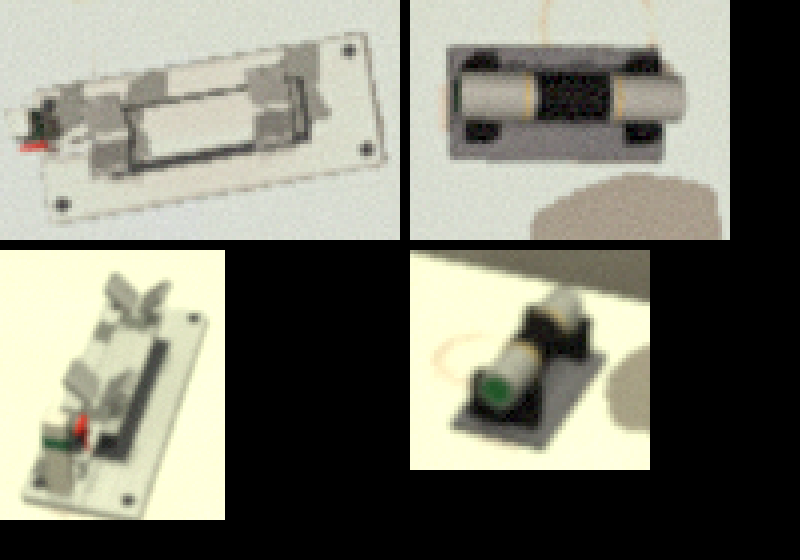

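```bash
cat > h.py <<'E'
from rig import env
import cv2,numpy as np
np.set_printoptions(precision=4,suppress=True)
def ray(n,px):
    p=env.camera_params(n);f=200/np.tan(np.radians(p["vertical_fov"]/2));V=p["view"]
    px=np.atleast_2d(px).astype(float)
    d=np.c_[(px[:,0]-p["cx"])/f,-(px[:,1]-p["cy"])/f,-np.ones(len(px))]@V[:3,:3]
    return -V[:3,:3].T@V[:3,3],d
def onz(n,px,z):
    c,d=ray(n,px);return c+d*((z-c[2])/d[:,2])[:,None]
def proj(n,P):
    p=env.camera_params(n);f=200/np.tan(np.radians(p["vertical_fov"]/2));V=p["view"]
    q=np.atleast_2d(P)@V[:3,:3].T+V[:3,3];return np.c_[p["cx"]-f*q[:,0]/q[:,2],p["cy"]+f*q[:,1]/q[:,2]]
E
python3 - <<'E'
from h import *
c4=lambda P,o:np.array(P)/4+o
T=onz("top",c4([(367,33),(385,161),(50,222)],[180,190]),.01)
print("base top TR,BR,BL",T[:,:2],np.linalg.norm(T[0]-T[1]),np.linalg.norm(T[1]-T[2]),"ctr",(T[0]+T[2])/2, "yaw of y", np.degrees(np.arctan2(*(T[2]-T[1])[[1,0]])))
S=onz("side",(np.array([(207,317),(142,518),(23,496)])-[0,250])/3+[265,220],.01)
print("side",S[:,:2],np.linalg.norm(S[0]-S[1]),np.linalg.norm(S[1]-S[2]),"ctr",(S[0]+S[2])/2,np.degrees(np.arctan2(*(S[1]-S[0])[[1,0]])))
# screws
Q=onz("top",c4([(349,50),(366,149),(62,205)],[180,190]),.01);print("screws ctr",(Q[0]+Q[2])/2,np.degrees(np.arctan2(*(Q[2]-Q[1])[[1,0]])))
Q=onz("side",(np.array([(194,318),(127,499),(40,481)])-[0,250])/3+[265,220],.01);print("screws side ctr",(Q[0]+Q[2])/2,np.degrees(np.arctan2(*(Q[1]-Q[0])[[1,0]])))
# rest plate, via mask
im=env.get_image("top")
g=im[180:240,360:440].astype(int);sleeve=(g.max(2)<45)
B=onz("top",c4([(452-410,97),(685-410,97)],[360,180]),.041);print("barrel ends",B,"len",np.linalg.norm(B[0]-B[1]),"mid",B.mean(0))
Sl=onz("top",c4([(538-410,97),(611-410,97)],[360,180]),.055);print("sleeve top",Sl,Sl.mean(0))
P=onz("top",c4([(449-410,46),(664-410,46),(664-410,160),(449-410,160)],[360,180]),.008);print("plate",P[:,:2],P.mean(0))
# barrel bright steel axis
hsv=cv2.cvtColor(im,cv2.COLOR_RGB2HSV)[180:240,360:440]
print(im[204,370:432].tolist()[::6]); print(im[194:216,380].tolist()[::1])
E
```

```text
base top TR,BR,BL [[0.5718 0.0467]
 [0.4954 0.0348]
 [0.4593 0.2303]] 0.07734353716954487 0.1987454612503059 ctr [0.5156 0.1385 0.01  ] yaw of y 100.46685422881427
side [[0.4933 0.0427]
 [0.4553 0.2339]
 [0.5327 0.2492]] 0.19496115076097273 0.07887660884222998 ctr [0.513  0.1459 0.01  ] 101.24452042483797
screws ctr [0.5154 0.1405 0.01  ] 100.61363950799176
screws side ctr [0.5153 0.1408 0.01  ] 99.99341944246014
barrel ends [[ 0.5549 -0.1855  0.041 ]
 [ 0.5555 -0.3223  0.041 ]] len 0.13680837912510513 mid [ 0.5552 -0.2539  0.041 ]
sleeve top [[ 0.5536 -0.2327  0.055 ]
 [ 0.5537 -0.2749  0.055 ]] [ 0.5536 -0.2538  0.055 ]
plate [[ 0.5897 -0.1898]
 [ 0.5903 -0.3212]
 [ 0.5209 -0.3187]
 [ 0.5205 -0.1886]] [ 0.5554 -0.2546  0.008 ]
[[71, 67, 66], [126, 124, 113], [125, 120, 113], [132, 126, 109], [14, 14, 15], [25, 26, 24], [13, 6, 10], [128, 112, 79], [120, 116, 108], [124, 120, 111], [156, 160, 150]]
[[26, 20, 15], [22, 23, 14], [22, 22, 23], [39, 35, 31], [76, 73, 68], [102, 99, 87], [112, 108, 98], [122, 120, 110], [129, 125, 113], [129, 125, 116], [127, 123, 115], [123, 121, 110], [117, 113, 107], [111, 109, 99], [97, 93, 87], [85, 82, 72], [45, 39, 37], [8, 8, 12], [19, 14, 13], [19, 19, 18], [27, 30, 28], [64, 60, 58]]
```

Barrel: (0.555, -0.254), with its axis along world y. Stand: (0.5155, 0.1405), turned about +10.4°. I'll move above the barrel.

Emit:
carry_out(
  rows=[
    {"tx": 4.46,"ty": -1.33},
    {"tx": 4.46,"ty": -1.33},
    {"tx": 4.46,"ty": -1.33},
    {"tx": 4.46,"ty": -1.33},
    {"tx": 4.46,"ty": -1.33},
    {"tx": 4.46,"ty": -1.33},
    {"tx": 4.46,"ty": -1.33},
    {"tx": 4.46,"ty": -1.33},
    {"tx": 4.46,"ty": -1.33},
    {"tx": 4.46,"ty": -1.33},
  ],
  jaw=-1,
  squeeze=40,
)

```text
validation failed for argument at $.ro...
```

Emit:
carry_out(
  rows=[
    {"yaw": -0.14},
    {"yaw": -0.14},
    {"yaw": -0.14},
    {"yaw": -0.14},
    {"yaw": -0.14},
    {"yaw": -0.14},
    {"yaw": -0.14},
    {"yaw": -0.14},
    {"yaw": -0.12},
    {},
  ],
)

```text
validation failed for argument at $.ro...
```

Emit:
carry_out(
  rows=[
    {"tx": 4.46,"ty": -1.33,"tz": 0,"yaw": 0},
    {"tx": 4.46,"ty": -1.33,"tz": 0,"yaw": 0},
    {"tx": 4.46,"ty": -1.33,"tz": 0,"yaw": 0},
    {"tx": 4.46,"ty": -1.33,"tz": 0,"yaw": 0},
    {"tx": 4.46,"ty": -1.33,"tz": 0,"yaw": 0},
    {"tx": 4.46,"ty": -1.33,"tz": 0,"yaw": 0},
    {"tx": 4.46,"ty": -1.33,"tz": 0,"yaw": 0},
    {"tx": 4.46,"ty": -1.33,"tz": 0,"yaw": 0},
    {"tx": 4.46,"ty": -1.33,"tz": 0,"yaw": 0},
    {"tx": 0,"ty": 0,"tz": 0,"yaw": 0},
  ],
  jaw=-1,
  squeeze=40,
)

```text
time_s: 1.15
position: [0.529, -0.2718, 0.2388]
tool_rot: [[0.95, 0.312, -0.003], [0.312, -0.95, 0.005], [-0.001, -0.006, -1.0]]
ft_force: [-0.2, 0.1, -0.5]
grip_width: 0.0857
```

Emit:
carry_out(
  rows=[
    {"tx": 0,"ty": 0,"tz": 0,"yaw": -0.14},
    {"tx": 0,"ty": 0,"tz": 0,"yaw": -0.14},
    {"tx": 0,"ty": 0,"tz": 0,"yaw": -0.14},
    {"tx": 0,"ty": 0,"tz": 0,"yaw": -0.14},
    {"tx": 0,"ty": 0,"tz": 0,"yaw": -0.14},
    {"tx": 0,"ty": 0,"tz": 0,"yaw": -0.14},
    {"tx": 0,"ty": 0,"tz": 0,"yaw": -0.14},
    {"tx": 0,"ty": 0,"tz": 0,"yaw": -0.14},
    {"tx": 0,"ty": 0,"tz": 0,"yaw": -0.13},
    {"tx": 0,"ty": 0,"tz": 0,"yaw": 0},
  ],
)

```text
time_s: 2.15
position: [0.5258, -0.2732, 0.2355]
tool_rot: [[-0.047, 0.999, -0.01], [0.999, 0.047, 0.009], [0.009, -0.009, -1.0]]
ft_force: [-1.3, -0.2, 0.2]
grip_width: 0.0854
```

Emit:
carry_out(
  rows=[
    {"tx": 0.6,"ty": 1.0,"tz": 2.0,"yaw": 0.047},
    {"tx": 0.6,"ty": 1.0,"tz": 2.5,"yaw": 0},
    {"tx": 0.6,"ty": 0.9,"tz": 2.5,"yaw": 0},
    {"tx": 0,"ty": 0,"tz": 2.5,"yaw": 0},
    {"tx": 0,"ty": 0,"tz": 2.0,"yaw": 0},
    {"tx": 0,"ty": 0,"tz": 0,"yaw": 0},
  ],
)

```text
time_s: 2.75
position: [0.553, -0.2553, 0.1167]
tool_rot: [[0.028, 1.0, -0.009], [1.0, -0.028, 0.007], [0.007, -0.01, -1.0]]
ft_force: [-0.7, 0.1, 0.3]
grip_width: 0.0855
```

```bash
python3 - <<'E'
from h import *
ims=[]
for n,(a,b,c,d) in(("top",(150,250,340,460)),("side",(110,210,310,430))):
    im=env.get_image(n)[:,:,::-1][a:b,c:d];ims.append(cv2.resize(im,None,fx=3.3,fy=3.3,interpolation=2))
cv2.imwrite("pics/c2.png",np.hstack(ims))
E
```

```text
(no output)
```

View pics/c2.png

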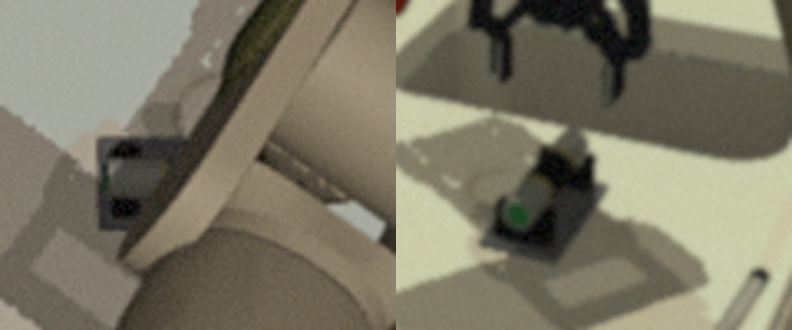

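The top view is blocked by the arm. In the side view the open jaws straddle the barrel. Descending.

Emit:
carry_out(
  rows=[
    {"tx": 0.1,"ty": 0.2,"tz": 2.0,"yaw": -0.028},
    {"tx": 0,"ty": 0.1,"tz": 2.0,"yaw": 0},
    {"tx": 0,"ty": 0,"tz": 2.0,"yaw": 0},
    {"tx": 0,"ty": 0,"tz": 1.0,"yaw": 0},
    {"tx": 0,"ty": 0,"tz": 0,"yaw": 0},
    {"tx": 0,"ty": 0,"tz": 0,"yaw": 0},
  ],
)

```text
time_s: 3.45
position: [0.5606, -0.2589, 0.0572]
tool_rot: [[0.005, 1.0, 0.008], [1.0, -0.005, -0.006], [-0.006, 0.008, -1.0]]
ft_force: [-0.5, 0.3, -0.4]
grip_width: 0.0856
```

Emit:
carry_out(
  rows=[
    {"tx": 0.3,"ty": -0.3,"tz": 0.6,"yaw": 0},
    {"tx": 0.2,"ty": -0.2,"tz": 0.6,"yaw": 0},
    {"tx": 0,"ty": 0,"tz": 0.6,"yaw": 0},
    {"tx": 0,"ty": 0,"tz": 0.5,"yaw": 0},
    {"tx": 0,"ty": 0,"tz": 0,"yaw": 0},
    {"tx": 0,"ty": 0,"tz": 0,"yaw": 0},
  ],
)

```text
time_s: 4.05
position: [0.5563, -0.2542, 0.0349]
tool_rot: [[0.006, 1.0, 0.012], [1.0, -0.006, -0.008], [-0.008, 0.012, -1.0]]
ft_force: [0.8, 0.5, 0.8]
grip_width: 0.0853
```

Emit:
carry_out(
  rows=[
    {"tx": 0,"ty": 0,"tz": 0.1,"yaw": 0},
    {"tx": 0,"ty": 0,"tz": 0,"yaw": 0},
    {"tx": 0,"ty": 0,"tz": 0,"yaw": 0},
    {"tx": 0,"ty": 0,"tz": 0,"yaw": 0},
    {"tx": 0,"ty": 0,"tz": 0,"yaw": 0},
    {"tx": 0,"ty": 0,"tz": 0,"yaw": 0},
    {"tx": 0,"ty": 0,"tz": 0,"yaw": 0},
    {"tx": 0,"ty": 0,"tz": 0,"yaw": 0},
  ],
  jaw=1,
  squeeze=50,
)

```text
time_s: 4.85
position: [0.5567, -0.2545, 0.0344]
tool_rot: [[0.006, 1.0, 0.013], [1.0, -0.006, -0.009], [-0.009, 0.013, -1.0]]
ft_force: [-0.5, 0.3, -0.0]
grip_width: 0.0263
```

Emit:
carry_out(
  rows=[
    {"tx": 0,"ty": 0,"tz": -0.5,"yaw": 0},
    {"tx": 0,"ty": 0,"tz": -1.0,"yaw": 0},
    {"tx": 0,"ty": 0,"tz": -1.5,"yaw": 0},
    {"tx": 0,"ty": 0,"tz": -2,"yaw": 0},
    {"tx": 0,"ty": 0,"tz": -2,"yaw": 0},
    {"tx": 0,"ty": 0,"tz": -2,"yaw": 0},
    {"tx": 0,"ty": 0,"tz": -2,"yaw": 0},
    {"tx": 0,"ty": 0,"tz": -1,"yaw": 0},
    {"tx": 0,"ty": 0,"tz": 0,"yaw": 0},
    {"tx": 0,"ty": 0,"tz": 0,"yaw": 0},
    {"tx": 0,"ty": 0,"tz": 0,"yaw": 0},
  ],
)

```text
time_s: 5.95
position: [0.5538, -0.2525, 0.1615]
tool_rot: [[0.006, 1.0, 0.01], [1.0, -0.006, -0.007], [-0.007, 0.01, -1.0]]
ft_force: [0.4, -0.0, -1.9]
grip_width: 0.0266
```

```bash
python3 - <<'E'
from h import *
im=env.get_image("side")[:,:,::-1][30:230,270:470];cv2.imwrite("pics/c3.png",cv2.resize(im,None,fx=3,fy=3,interpolation=2))
print(env.observe()["grip_width"],env.observe()["position"],env.observe()["tool_rot"])
E
```

```text
0.026690209220650553 [ 0.5537 -0.2524  0.1613] [[ 0.0057  0.9999  0.0095]
 [ 1.     -0.0057 -0.0066]
 [-0.0065  0.0096 -0.9999]]
```

View pics/c3.png

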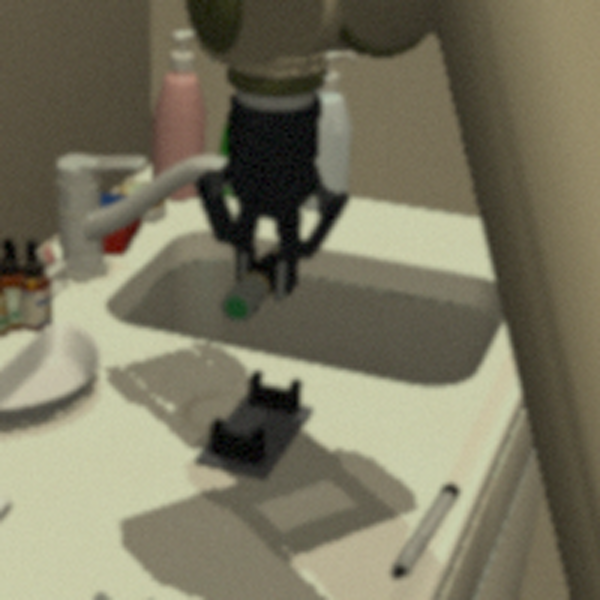

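The barrel is held clear of the rest, with its green end visible at crop (237,306) and the rest empty. Moving to the stand.

Emit:
carry_out(
  rows=[
    {"tx": 1.5,"ty": -0.2,"tz": 0,"yaw": 0},
    {"tx": 3,"ty": -0.4,"tz": 0,"yaw": 0},
    {"tx": 4,"ty": -0.4,"tz": 0,"yaw": 0},
    {"tx": 4.5,"ty": -0.4,"tz": 0,"yaw": 0},
    {"tx": 4.5,"ty": -0.4,"tz": 0,"yaw": 0},
    {"tx": 4.5,"ty": -0.4,"tz": 0,"yaw": 0},
    {"tx": 4.5,"ty": -0.4,"tz": 0,"yaw": 0},
    {"tx": 4.5,"ty": -0.4,"tz": 0,"yaw": 0},
    {"tx": 4,"ty": -0.4,"tz": 0,"yaw": 0},
    {"tx": 3,"ty": -0.4,"tz": 0,"yaw": 0},
    {"tx": 1.5,"ty": 0,"tz": 0,"yaw": 0},
    {"tx": 0,"ty": 0,"tz": 0,"yaw": 0},
  ],
)

```text
time_s: 7.2
position: [0.5072, 0.167, 0.1524]
tool_rot: [[0.004, 1.0, -0.003], [1.0, -0.004, -0.001], [-0.001, -0.003, -1.0]]
ft_force: [0.4, 0.3, -1.6]
grip_width: 0.0265
```

Emit:
carry_out(
  rows=[
    {"tx": 0,"ty": 0,"tz": 0,"yaw": -0.06},
    {"tx": 0,"ty": 0,"tz": 0,"yaw": -0.06},
    {"tx": 0,"ty": 0,"tz": 0,"yaw": -0.05},
    {"tx": 0,"ty": 0,"tz": 0,"yaw": 0},
    {"tx": 0,"ty": 0,"tz": 0,"yaw": 0},
  ],
)

```text
time_s: 7.7
position: [0.504, 0.1669, 0.1507]
tool_rot: [[-0.171, 0.985, -0.008], [0.985, 0.171, -0.002], [-0.001, -0.008, -1.0]]
ft_force: [-0.4, -0.8, -1.4]
grip_width: 0.0268
```

Emit:
carry_out(
  rows=[
    {"tx": -1.0,"ty": 0.2,"tz": 0,"yaw": -0.01},
    {"tx": -1.0,"ty": 0.3,"tz": 0,"yaw": 0},
    {"tx": -0.8,"ty": 0.2,"tz": 0,"yaw": 0},
    {"tx": 0,"ty": 0,"tz": 0,"yaw": 0},
    {"tx": 0,"ty": 0,"tz": 0,"yaw": 0},
    {"tx": 0,"ty": 0,"tz": 0,"yaw": 0},
  ],
)

```text
time_s: 8.3
position: [0.517, 0.1367, 0.1503]
tool_rot: [[-0.176, 0.984, -0.008], [0.984, 0.176, -0.002], [-0.001, -0.009, -1.0]]
ft_force: [0.2, -0.1, -2.2]
grip_width: 0.0268
```

```bash
python3 - <<'E'
from h import *
o=env.observe();print(o["position"],o["tool_rot"])
ims=[]
for n,(a,b,c,d) in(("top",(160,260,170,270)),("side",(195,315,250,350))):
    im=env.get_image(n)[:,:,::-1][a:b,c:d];ims.append(cv2.resize(im,(400,int(4*(b-a))),interpolation=2))
W=np.zeros((480,800,3),np.uint8);W[:400,:400]=ims[0];W[:,400:]=ims[1];cv2.imwrite("pics/c4.png",W)
E
```

```text
[0.517  0.1367 0.1503] [[-0.1765  0.9843 -0.0083]
 [ 0.9843  0.1765 -0.0023]
 [-0.0008 -0.0086 -1.    ]]
```

View pics/c4.png

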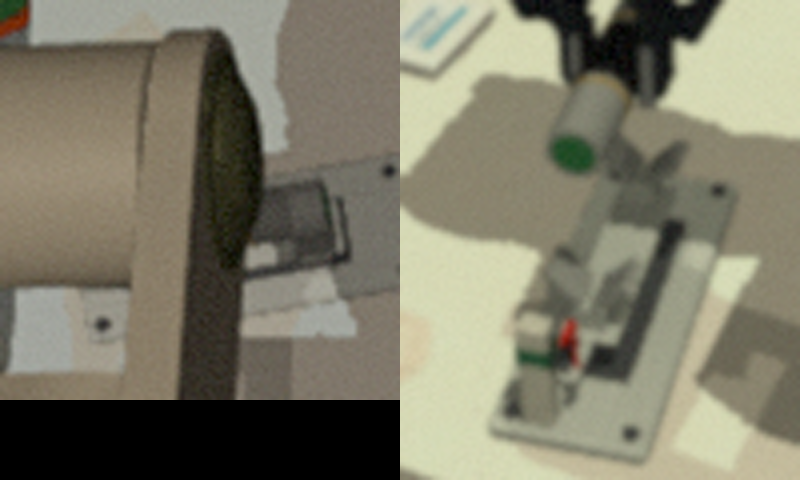

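Side view: the barrel hangs in line above the V, with its green end at crop (573,153). The top view is mostly blocked. I'll check the green end and the cheek edges numerically.

```bash
python3 - <<'E'
from h import *
o=env.observe();p=o["position"];R=o["tool_rot"]
im=env.get_image("side");s=im[195:250,370-250+250-120:420]
hsv=cv2.cvtColor(im,cv2.COLOR_RGB2HSV);m=cv2.inRange(hsv,(40,80,30),(90,255,255));m[:, :250]=0;m[:,350:]=0;m[:195]=0;m[260:]=0
n,l,st,ct=cv2.connectedComponentsWithStats(m);i=1+st[1:,4].argmax();print("green",ct[i],st[i])
bc=p-R[:,2]*.0066;e=bc+R[:,0]*.065
print("expected px",proj("side",e),"meas at z",onz("side",ct[i],e[2]),"exp",e)
a=np.radians(10.4);X=np.array([np.cos(a),np.sin(a),0]);Y=np.array([-np.sin(a),np.cos(a),0]);C=np.array([.5155,.1405,0])
for y in(.057,.035,-.057):
    for x in(-.023,-.018,.018,.023):
        q=C+X*x+Y*y+[0,0,.0746];print(y,x,(proj("side",q)[0]-[250,195])*4+[400,0],(proj("top",q)[0]-[180,190])*4)
E
```

```text
green [292.871  233.2581] [288 230  10   8  62]
expected px [[293.4507 232.3092]] meas at z [[0.5052 0.2037 0.1569]] exp [0.5055 0.2009 0.1569]
0.057 -0.023 [632.7614 284.5758] [ 87.9943 178.606 ]
0.057 -0.018 [622.6318 282.798 ] [ 86.6889 169.5959]
0.057 0.018 [550.4197 270.1245] [ 77.3454 105.1083]
0.057 0.023 [540.4893 268.3817] [76.0554 96.2049]
0.035 -0.023 [645.1282 253.191 ] [128.0133 171.4143]
0.035 -0.018 [635.1978 251.4881] [126.6805 162.4212]
0.035 0.018 [564.3908 239.346 ] [117.141  98.055]
0.035 0.023 [554.6516 237.6759] [115.8239  89.1682]
-0.057 -0.023 [691.6386 135.1557] [294.2362 141.5429]
-0.057 -0.018 [682.4631 133.72  ] [292.7904 132.6203]
-0.057 0.018 [616.9872 123.4756] [282.4426  68.7569]
-0.057 0.023 [607.9741 122.0654] [281.0138  59.9392]
```

```bash
python3 - <<'E'
import cv2,numpy as np
t=cv2.imread("pics/top0.png")[190:250,180:260];s=cv2.imread("pics/side0.png")[220:300,265:345]
W=np.zeros((520,800,3),np.uint8);a=cv2.resize(t,None,fx=6.5,fy=6.5,interpolation=2)[:, :520];b=cv2.resize(s,(280,280),interpolation=2)
W[:a.shape[0],:520]=a;W[:280,520:]=b
cv2.imwrite("pics/c5.png",W)
E
```

```text
(no output)
```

View pics/c5.png

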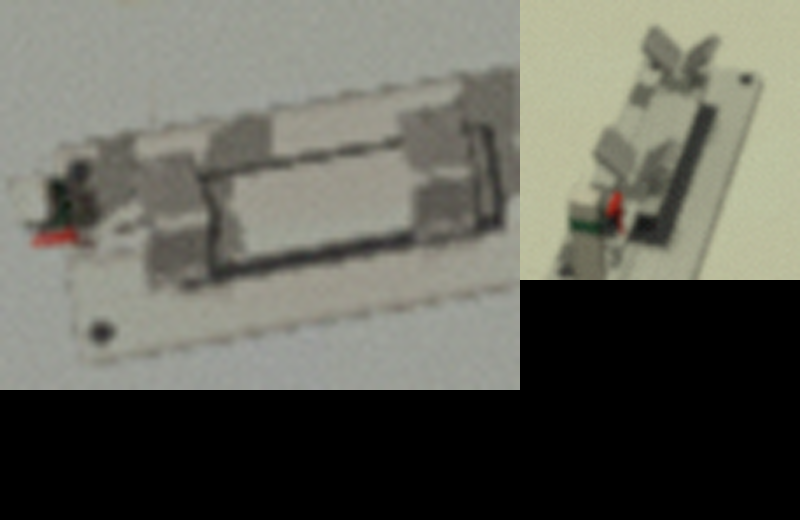

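The cheek edges match the base-derived pose to about 1 mm across and 2 mm along. The barrel's green end is within 0.3 mm across and 3 mm along. Descending in stages.

Emit:
carry_out(
  rows=[
    {"tx": 0,"ty": 0,"tz": 1,"yaw": 0},
    {"tx": 0,"ty": 0,"tz": 1,"yaw": 0},
    {"tx": 0,"ty": 0,"tz": 1,"yaw": 0},
    {"tx": 0,"ty": 0,"tz": 1,"yaw": 0},
    {"tx": 0,"ty": 0,"tz": 1,"yaw": 0},
    {"tx": 0,"ty": 0,"tz": 0.5,"yaw": 0},
    {"tx": 0,"ty": 0,"tz": 0,"yaw": 0},
    {"tx": 0,"ty": 0,"tz": 0,"yaw": 0},
    {"tx": 0,"ty": 0,"tz": 0,"yaw": 0},
  ],
)

```text
time_s: 9.35
position: [0.5157, 0.1375, 0.0894]
tool_rot: [[-0.178, 0.984, -0.011], [0.984, 0.178, -0.002], [-0.0, -0.011, -1.0]]
ft_force: [0.5, -0.3, -2.0]
grip_width: 0.0267
```

Emit:
carry_out(
  rows=[
    {"tx": 0,"ty": 0,"tz": 0.4,"yaw": 0},
    {"tx": 0,"ty": 0,"tz": 0.4,"yaw": 0},
    {"tx": 0,"ty": 0,"tz": 0.3,"yaw": 0},
    {"tx": 0,"ty": 0,"tz": 0.2,"yaw": 0},
    {"tx": 0,"ty": 0,"tz": 0.2,"yaw": 0},
    {"tx": 0,"ty": 0,"tz": 0,"yaw": 0},
    {"tx": 0,"ty": 0,"tz": 0,"yaw": 0},
  ],
)

```text
time_s: 10.05
position: [0.516, 0.1375, 0.0739]
tool_rot: [[-0.178, 0.984, -0.009], [0.984, 0.178, -0.002], [-0.001, -0.009, -1.0]]
ft_force: [-0.2, -0.6, -2.7]
grip_width: 0.0268
```

Emit:
carry_out(
  rows=[
    {"tx": 0,"ty": 0,"tz": 0.2,"yaw": 0},
    {"tx": 0,"ty": 0,"tz": 0.2,"yaw": 0},
    {"tx": 0,"ty": 0,"tz": 0,"yaw": 0},
    {"tx": 0,"ty": 0,"tz": 0,"yaw": 0},
  ],
)

```text
time_s: 10.45
position: [0.5165, 0.1374, 0.0699]
tool_rot: [[-0.178, 0.984, -0.007], [0.984, 0.178, -0.002], [-0.001, -0.007, -1.0]]
ft_force: [0.6, -0.1, -0.9]
grip_width: 0.0266
```

Emit:
carry_out(
  rows=[
    {"tx": 0,"ty": 0,"tz": 0.2,"yaw": 0},
    {"tx": 0,"ty": 0,"tz": 0.2,"yaw": 0},
    {"tx": 0,"ty": 0,"tz": 0.1,"yaw": 0},
    {"tx": 0,"ty": 0,"tz": 0,"yaw": 0},
    {"tx": 0,"ty": 0,"tz": 0,"yaw": 0},
  ],
)

```text
time_s: 10.95
position: [0.5175, 0.1376, 0.0661]
tool_rot: [[-0.179, 0.984, -0.003], [0.984, 0.179, -0.002], [-0.002, -0.004, -1.0]]
ft_force: [-0.5, -0.3, 4.0]
grip_width: 0.0266
```

The force change of about 5.8 N implies roughly 3.5 mm of sink, in line with the TCP height. Pressing on to about 10 mm.

Emit:
carry_out(
  rows=[
    {"tx": 0,"ty": -0.05,"tz": 0.2,"yaw": 0},
    {"tx": 0,"ty": -0.05,"tz": 0.2,"yaw": 0},
    {"tx": 0,"ty": 0,"tz": 0.2,"yaw": 0},
    {"tx": 0,"ty": 0,"tz": 0.1,"yaw": 0},
    {"tx": 0,"ty": 0,"tz": 0,"yaw": 0},
    {"tx": 0,"ty": 0,"tz": 0,"yaw": 0},
  ],
)

```text
time_s: 11.55
position: [0.5177, 0.1376, 0.06]
tool_rot: [[-0.179, 0.984, 0.001], [0.984, 0.179, -0.002], [-0.002, 0.001, -1.0]]
ft_force: [-0.3, 1.0, 6.2]
grip_width: 0.0266
```

```bash
python3 - <<'E'
from h import *
im=env.get_image("side")[:,:,::-1][200:310,250:350];cv2.imwrite("pics/c6.png",cv2.resize(im,None,fx=5,fy=5,interpolation=2))
hsv=cv2.cvtColor(np.ascontiguousarray(im),cv2.COLOR_BGR2HSV)
o=env.observe();print(o["position"],o["tool_rot"],o["ft_force"],o["wrist_torque"],o["time_s"])
a=np.radians(10.4);d=o["position"]-[.5155,.1405,0];print("across",d[0]*np.cos(a)+d[1]*np.sin(a),"along",-d[0]*np.sin(a)+d[1]*np.cos(a))
p=o["position"];R=o["tool_rot"];e=p-R[:,2]*.0066+R[:,0]*.065;print("exp green crop px",(proj("side",e)-[250,200])*5)
E
```

```text
[0.5177 0.1376 0.0601] [[-0.1789  0.9839  0.0014]
 [ 0.9839  0.1789 -0.0017]
 [-0.0019  0.0011 -1.    ]] [-0.6199 -0.0176  7.1984] [0.0487 0.1317 0.1431] 11.6
across 0.0016212908589448927 along -0.0032310646112247666
exp green crop px [[225.8402 343.6676]]
```

View pics/c6.png

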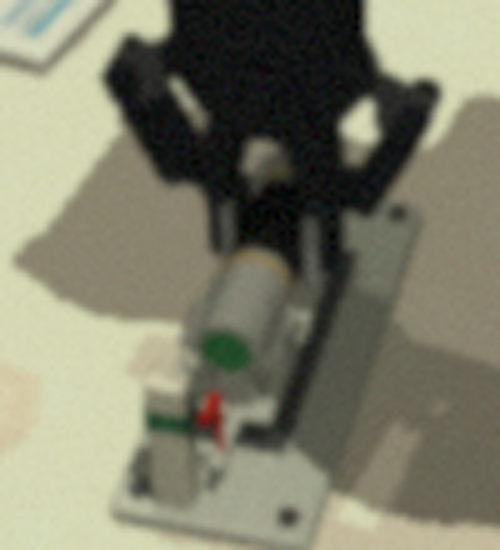

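Barrel lies in both yokes with its green end at (225,350) against an expected (226,344). The red pointer at (212,412) is level with the green band at (168,422). I'll check that it holds steady.

Emit:
carry_out(
  rows=[
    {"tx": 0,"ty": 0,"tz": 0.05,"yaw": 0},
    {"tx": 0,"ty": 0,"tz": 0,"yaw": 0},
    {"tx": 0,"ty": 0,"tz": 0,"yaw": 0},
    {"tx": 0,"ty": 0,"tz": 0,"yaw": 0},
    {"tx": 0,"ty": 0,"tz": 0,"yaw": 0},
    {"tx": 0,"ty": 0,"tz": 0,"yaw": 0},
  ],
)

```text
time_s: 12.2
position: [0.5181, 0.1377, 0.0607]
tool_rot: [[-0.179, 0.984, 0.004], [0.984, 0.179, -0.002], [-0.002, 0.004, -1.0]]
ft_force: [-0.4, 0.6, 6.3]
grip_width: 0.0266
```

```bash
python3 - <<'E'
from h import *
F=[]
for i in range(8): env.get_image("side");o=env.observe();F.append(np.r_[o["ft_force"],o["position"]])
F=np.array(F);print(F.mean(0),F.std(0),np.abs(o["qvel"]).max())
E
```

```text
[-0.7476  0.1175  6.2983  0.5181  0.1377  0.0607] [0.3645 0.509  0.2784 0.     0.     0.    ] 0.1419504780539243
```

```bash
python3 -c "
from rig import env
print(env.close_job())"
```

```text
the job is handed in; nothing more can be done
None
```

I lifted the barrel off its rest, laid it in the V cradle and pressed it part-way down. I then handed the job in after about 13 s with the gripper still holding it. The hand-in gives no verdict, so success isn't confirmed.

**Depth:** the cradle is about 8.5 mm down. The force on it is about 8.1 N, which implies 8.2 mm, and the tool height gives 8.7 mm. In the last picture, taken just before a final small nudge, the red pointer was about level with the green band.

**Alignment:** the barrel's axis is within about 0.01 rad of the V and it sits within a few mm lengthwise.

**Across the V:** the gripper ended 1.5–2 mm to the +x side of the stand centre I had measured. The cradle should take this up by yielding sideways. The measured sideways force, about 0.75 N, implies only about 1 mm of yield. My estimate is more than 2 N on each cheek.

**Steadiness:** nothing moved over the last eight readings, and the grip opening was steady at 26.6 mm. That is less than the barrel's 28 mm diameter, and I don't know why. The barrel did not slip.

The arm stayed well away from the gauze pack, pen torch and thermometer. I didn't re-measure their positions at the end.

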